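Slide the tall table leg into its display dock

ROBOT

A 6-joint arm with a two-finger parallel gripper is mounted at the origin on the work surface. World frame = base frame: x ahead of the robot, y to its left, z up, the work surface at z = 0. Lengths are in m, angles in rad, forces in N, time in s.
With the tool pointing down it reaches from about 0.25 to 0.8 m from the base axis. Payload 8.5 kg.
Tool frame: the origin (TCP) lies between the finger pads, 19 mm behind the fingertips; this is the grasp point; z points along the fingers, y is the line along which they close (so a half turn about z gives the same grasp; the last joint's range is limited). The gripper opens to 85 mm and grips with 20 to 120 N. Pads are 22 mm wide; open, the fingers measure 114 mm over their backs; the gripper's body (76 mm by 85 mm) begins 54 mm behind the grasp point. The pads swing forward as they close: fully open they stand 13 mm farther back than shut.
Start: joints at [-1.251, 0.238, -0.013, 1.319, 0, 1.571], TCP at [0.165, -0.498, 0.25] pointing down, gripper open.
Joint ranges: [-2.66, 2.66], [-1.03, 1.9], [-1.14, 1.46], [-1.82, 2.27], [-1.45, 1.34], [-3.14, 3.14]. Speed limits (rad/s): [2.22, 2.22, 2.79, 3.14, 3.14, 3.14].

INTERFACE

Orientations are given as a rotation vector (axis times angle).
In Python, from bench import env, vision, job gives the robot as it stands.
- The arm moves only by the tool send_rows, never from a script. Its argument "plan" is a list of rows, each a list of 3 entries, a list of its own where there are three numbers: the opening, from -1 (shut) to 1 (fully open), then the shift along the tool's x, y, z in normalised numbers (1 is 0.8 m), then the turn, a rotation vector about the tool's x, y, z in normalised numbers (1 is 120 degrees). In form: [[jaw, [dx, dy, dz], [ax, ay, az]], ...]. A call has 1 to 10 rows; each row is the pose to reach, as a shift and turn from the pose commanded when the call began, along the tool's axes at that moment; what a row does not reach only later rows make up. A row lasts 1/8 s, in which the tool goes at most 62.5 mm and 10.7 degrees, less where a joint would pass 70% of its speed; a pose out of reach is approached as far as the arm can. No shift or turn number may pass 1 either way. A call with a gripper value outside its range is refused whole. The fingers move at their own pace and stop on an object; "newtons" is the grip in N (left out, the last holds). Time passes only in rows, so rows that repeat a pose let the fingers close. It gives the time, the measured TCP pose, the force, the opening and the grip force at its end, in the units of the state.
- env.observe(): the state, without advancing time (a new reading comes with each control period).
- vision.get_image(name): name is "side" or "top"; returns the picture (400x640x3 uint8, blue, green, red); there is no depth.
- vision.calibration(name): a dict with "vertical_fov" (degrees; the focal length in pixels is half the picture's height over the tangent of half this angle, whatever the lens; pixels are square), "cx", "cy" (the principal point, pixels), "cam_to_world" (4x4, takes a point from camera to world coordinates). Camera axes: x right, y down, z forward; pixel columns grow to the right and rows downward; lengths in m; the calibration is good to about 2 mm. A picture is of the moment at which its call begins. calibration takes no time and is no camera call.
- job.close_job(): hands the job in; it is judged then, once.
The state is a dict: "clock": time; "q": joint angles; "qvel": joint speeds; "joint_efforts": joint torques, N m; "ee_pos": TCP position; "orientation": TCP orientation; "wrist_force": force on the tool from outside, world axes, zero at the start; "torque": the same for the moment, N m; "finger_gap": finger opening in m; "finger_force": force on a finger pad.
Only numpy, scipy, OpenCV 4.12 (cv2) and the standard library are available. Lean on these libraries where they do the work, as an engineer would, in place of code of your own. Each camera call takes 0.05 s, during which the arm holds its last target. There are 200 camera calls.

TASK

Push the taller of the two tapered table legs across the shelf, low on its wide base so that it slides upright without tipping, in through the open side of the low three-sided wooden dock until its base rests against the dock's back wall. Only push it with the fingers: do not take it between them, lift it or tip it. Leave the short leg and the other goods where they are, and draw the hand clear when done.

Things in the scene. Friction and masses are not known exactly. Their poses are not given: they have to be found in the camera images.
- leg: the tall leg: round tapered beech table leg, 260 mm tall, 0.28 to 0.54 kg, loose, standing upright on its wide end. Lowest 30 mm: steel collar, 54 mm diameter; above it the wood tapers from 45 to 25 mm diameter, brass ferrule on top. Origin: centre of the underside, z up its axis. It stands left or right; it tips if pushed much above the collar
- dock: fixed dark-wood U on the shelf, 32 mm high, walls 14 mm, no floor. Open to its own -x (roughly to the robot, yaw within 0.2 rad). Origin: at shelf level, where the centre of the leg's underside is when docked midway: back wall's inner face at x = +27 mm, cheeks' front ends at x = -23 mm, their inner faces at y = +-38 mm. Clip with sloping green card behind the back wall, 50 mm high, to x = +106 mm
- short_leg: bystander: a leg of the same shape, collar and materials as the tall one but only 120 mm tall, loose, standing upright. It and the tall leg stand one to the left and one to the right, either way round. Origin: centre of the underside
- screw_eye: bystander: galvanized screw eye lying flat, 84 mm long along its x, 35 mm wide, 7 mm high; origin on the shelf near its middle
- turnbuckle: bystander: steel turnbuckle with a hook at each end, lying flat, 180 mm long along its x, 35 mm wide, 12 mm high; origin on the shelf at its middle
- pull: bystander: dark pewter bow-shaped cabinet pull lying feet down, 115 mm long along its y, 20 mm wide, 31 mm high; origin on the shelf at its middle
- scoop: bystander: red plastic funnel scoop lying on its side, 115 mm long, 72 mm wide and high; origin on the shelf, 30 mm behind the mouth, which looks to its +x; the handle ends 85 mm to -x
- carton: bystander: closed plain cardboard carton, 70 x 110 mm and 50 mm high; origin at the centre of the underside

How it is judged:
By the outcome, as a careful person would: the job done as asked, in the order asked, and still so for the second after the job is handed in, with the robot touching nothing.
It also fails if it takes over 64 s, if anything falls off the work surface, if the arm or the gripper's body presses on something with over 40 N, if the wrist force passes 120 N, or if a joint passes its speed limit or range.

## Working session

There is one attempt and no reset: what is moved stays moved. The work goes in short steps, Python scripts to look and compute and a tool call to move; the robot and the scene stay as the last step left them, time stands still between calls to the robot, and variables do not carry over. Pictures are saved under pics/ and viewed, at most 13 in all, crops included, and the job is handed in when it is done.

Besides the shell and the picture viewer there is one more tool, called after ">>>" by a JSON object that holds its "fn" and its "kwargs", one argument or row to a line. send_rows: Moves the arm, as the interface text tells. Its arguments: {"type":"object","properties":{"plan":{"type":"array","items":{"type":"array"}},"newtons":{"type":"number"}},"required":["plan"]}

```bash
mkdir -p pics; ls
python3 - <<'E'
from bench import env, vision
import cv2
for n in("side","top"):
    cv2.imwrite(f"pics/{n}0.png",vision.get_image(n)); c=vision.calibration(n); print(n,c)
print(env.observe())
E
```

```text
pics
side {'vertical_fov': 51.999424895137786, 'cx': 320.8550213579564, 'cy': 207.94061116200825, 'cam_to_world': array([[ 0.99180697, -0.09411441,  0.08637951,  0.42707542],
       [-0.12663402, -0.63532947,  0.76178756, -0.86200696],
       [-0.01681574, -0.76648479, -0.64204228,  0.79262913],
       [ 0.        ,  0.        ,  0.        ,  1.        ]])}
top {'vertical_fov': 51.111086044461025, 'cx': 326.40724614332663, 'cy': 200.98649391095532, 'cam_to_world': array([[ 0.00870492, -0.99044113,  0.13766116,  0.40033385],
       [-0.99995556, -0.0081235 ,  0.00478482, -0.0125163 ],
       [-0.00362079, -0.13769669, -0.99046782,  0.9700571 ],
       [ 0.        ,  0.        ,  0.        ,  1.        ]])}
{'clock': 0.1, 'q': array([-1.25099154e+00,  2.38705808e-01, -1.41298585e-02,  1.31921804e+00,
        2.93921222e-05,  1.57078145e+00]), 'qvel': array([ 0.00202199,  0.0009713 ,  0.00136399, -0.00035061, -0.00012752,
        0.00021234]), 'joint_efforts': array([-1.89134807e-03, -5.39721894e+01,  3.46999311e+01,  1.34587634e-02,
       -8.09855692e-05, -4.06480797e-05]), 'ee_pos': array([ 0.16495183, -0.49805696,  0.24946537]), 'orientation': array([-3.10028097e+00, -5.00034827e-01,  2.68775104e-04]), 'wrist_force': array([-0.19369944,  0.2682941 ,  0.85011951]), 'torque': array([ 0.00455463, -0.02515933,  0.01139138]), 'finger_force': 0.0, 'finger_gap': 0.08568194519775363}
```

View pics/side0.png

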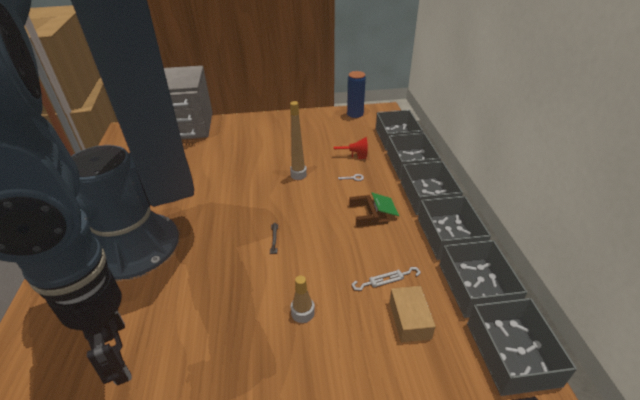

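View pics/top0.png

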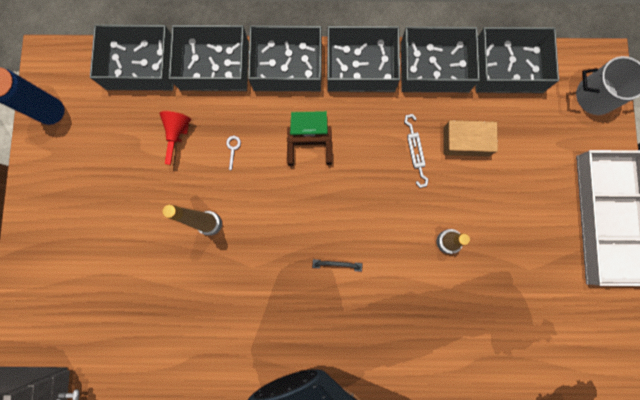

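The tall leg is on the left, with its base at about top (208,223). The short leg is at (450,241), the dock opening at about (310,162), the pull at (337,265) and the screw eye at (233,150). I'll enlarge the leg and dock area.

Run:
```python
import cv2
a=cv2.imread("pics/top0.png")[100:250,160:360]
b=cv2.imread("pics/side0.png")[90:240,270:410]
cv2.imwrite("pics/c0.png",cv2.resize(a,None,fx=4,fy=4,interpolation=cv2.INTER_CUBIC))
cv2.imwrite("pics/c1.png",cv2.resize(b,None,fx=4,fy=4,interpolation=cv2.INTER_CUBIC))
```

```text
(no output)
```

View pics/c0.png

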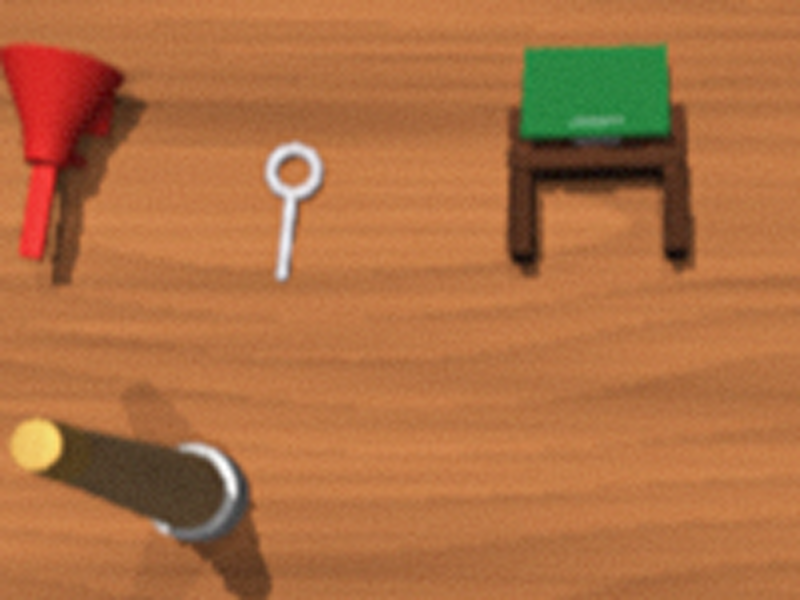

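View pics/c1.png

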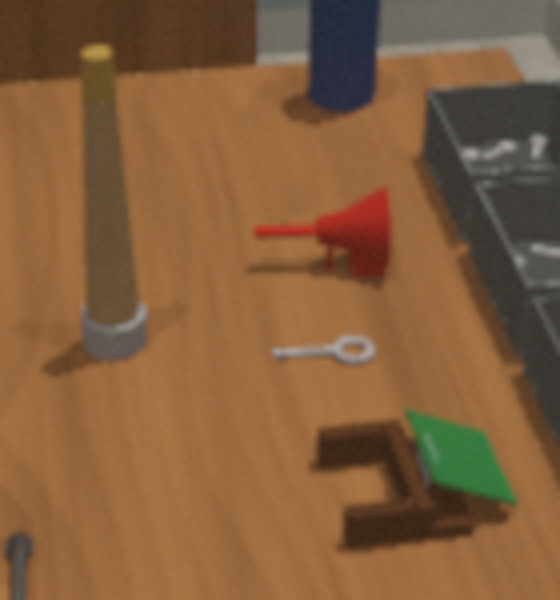

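The top crop shows the ferrule at (37,445), the collar centre at about (197,492), cheek front ends at y≈250 (top edge) with inner edges at x=536 and 667, and the back wall's inner top edge at y≈167. The side crop shows the ferrule at (97,50) and the collar bottom at (115,357). I'll convert these to positions.

```bash
cat > h.py <<'E'
import numpy as np
from bench import env, vision
def pt(n,u,v,z):
    c=vision.calibration(n);f=200/np.tan(np.radians(c["vertical_fov"]/2));T=c["cam_to_world"]
    d=T[:3,:3]@[(u-c["cx"])/f,(v-c["cy"])/f,1];o=T[:3,3];return (o+d*(z-o[2])/d[2]).round(4)
def proj(n,p):
    c=vision.calibration(n);f=200/np.tan(np.radians(c["vertical_fov"]/2));T=c["cam_to_world"]
    q=T[:3,:3].T@(np.array(p)-T[:3,3]);return (q[:2]/q[2]*f+[c["cx"],c["cy"]]).round(1)
def t(u,v,z):return pt("top",160+u/4-.4,100+v/4-.4,z)
def s(u,v,z):return pt("side",270+u/4-.4,90+v/4-.4,z)
E
python3 - <<'E'
from h import *
print("ferrule",t(37,445,.26),s(97,50,.26))
print("collar top",t(197,490,.03),"R",t(247,490,.03),"bot",t(195,543,0),"top",t(195,443,.03))
print("side collar bottom L,R,front",s(83,345,0),s(146,345,0),s(115,357,0),"collar topL,R",s(83,312,.03),s(147,312,.03))
print("dock front tops",[t(u,250,.032) for u in(511,536,667,691)],"front bottoms",[t(u,261,0) for u in (513,535,670,690)])
print("back inner",t(537,167,.032),t(664,165,.032),"outer",t(511,107,.032),t(685,105,.032))
print("side dock: L cheek front bottom",s(313,467,0),s(343,548,0),"tops L",s(318,430,.032),s(347,508,.032))
print("eye",t(281,280,0),t(295,145,0),"scoop handle",t(32,258,.03),"mouth",t(120,78,.03),"pull",pt("top",313,264,.02),pt("top",361,267,.02),"short",pt("top",450,242,.03))
E
```

```text
ferrule [0.4798 0.2603 0.26  ] [0.4816 0.2608 0.26  ]
collar top [0.4807 0.2568 0.03  ] R [0.481  0.2285 0.03  ] bot [0.4525 0.2651 0.    ] top [0.5074 0.2592 0.03  ]
side collar bottom L,R,front [0.4543 0.2583 0.    ] [0.5062 0.2504 0.    ] [0.4793 0.2374 0.    ] collar topL,R [0.4566 0.2626 0.03  ] [0.5087 0.2546 0.03  ]
dock front tops [array([0.6201, 0.0824, 0.032 ]), array([0.6202, 0.0681, 0.032 ]), array([ 0.6208, -0.0071,  0.032 ]), array([ 0.6209, -0.0208,  0.032 ])] front bottoms [array([0.6209, 0.0843, 0.    ]), array([0.621 , 0.0713, 0.    ]), array([ 0.6216, -0.0087,  0.    ]), array([ 0.6217, -0.0206,  0.    ])]
back inner [0.6692 0.0685 0.032 ] [ 0.671  -0.0049  0.032 ] outer [0.705  0.0843 0.032 ] [ 0.707  -0.0168  0.032 ]
side dock: L cheek front bottom [0.6153 0.0739 0.    ] [ 0.6205 -0.0181  0.    ] tops L [0.619 0.078 0.032] [ 0.6234 -0.0118  0.032 ]
eye [0.6083 0.2215 0.    ] [0.6909 0.2164 0.    ] scoop handle [0.6137 0.3581 0.03  ] mouth [0.7214 0.3132 0.03  ] pull [0.3892 0.0209 0.02  ] [ 0.3835 -0.0868  0.02  ] short [ 0.4407 -0.2852  0.03  ]
```

```bash
cat >> h.py <<'E'
from scipy.spatial.transform import Rotation as Ro
def R_of(phi,th,s):
    p,t=np.radians([phi,th]);d=np.array([np.cos(p),np.sin(p),0]);k=np.array([0,0,1.])
    z=np.sin(t)*d-np.cos(t)*k;F=np.cos(t)*d+np.sin(t)*k
    return np.c_[s*F,np.cross(z,s*F),z],F,z
def tcp(cx,cy,cz,phi,th):   # TCP for the tip's front corner at c
    _,F,z=R_of(phi,th,1);return np.array([cx,cy,cz])-.019*z-.011*F
def mv(p,R=None):
    o=env.observe();R0=Ro.from_rotvec(o["orientation"]).as_matrix()
    print((R0.T@(np.array(p)-o["ee_pos"])).round(4).tolist(), None if R is None else Ro.from_matrix(R0.T@R).as_rotvec(degrees=True).round(1).tolist())
E
python3 - <<'E'
from h import *
for p in [(.165,-.498,.40),(.40,-.25,.42),(.45,.05,.42),(.45,.38,.40)]: mv(p)
R,_,_=R_of(-78,35,-1); 
d=np.array([.208,-.978]);c=np.array([.4815,.259])-.10*d
p=tcp(*c,.2,-78,35);print(p);mv(p,R)
E
```

```text
[0.0001, -0.0002, -0.1505] None
[0.3011, -0.1618, -0.1703] None
[0.4429, -0.4309, -0.17] None
[0.5467, -0.7441, -0.1496] None
[0.45656076 0.37627357 0.20925455]
[0.5517, -0.7383, 0.0412] [-25.6, -28.5, -80.8]
```

Careful with the scale: shifts go in shares of 0.8 m and turns go in shares of 120 degrees. That gives: 0.3 m / 0.8 = 0.375, -0.17 m / 0.8 = -0.2125.

>>> {"fn": "send_rows", "kwargs": {
  "plan": [
    [-0.3,[0,0,-0.075],[0,0,0]],
    [-0.3,[0,0,-0.15],[0,0,0]],
    [-0.3,[0.05,-0.025,-0.2],[0,0,0]],
    [-0.3,[0.1125,-0.0625,-0.2125],[0,0,0]],
    [-0.3,[0.175,-0.0938,-0.2125],[0,0,0]],
    [-0.3,[0.2375,-0.125,-0.2125],[0,0,0]],
    [-0.3,[0.3063,-0.1625,-0.2125],[0,0,0]],
    [-0.3,[0.375,-0.2,-0.2125],[0,0,0]],
    [-0.3,[0.375,-0.2,-0.2125],[0,0,0]],
    [-0.3,[0.375,-0.2,-0.2125],[0,0,0]]
  ]
}}

```text
clock: 1.35
ee_pos: [0.3995, -0.2519, 0.4197]
orientation: [-3.101, -0.502, 0.001]
wrist_force: [-0.0, -0.5, 0.1]
finger_gap: 0.0298
finger_force: 0.0
```

Run:
```python
from h import *
for p in [(.45,.05,.42),(.45,.38,.41)]: mv(p)
```

```text
[0.1432, -0.2706, -0.0002] None
[0.2474, -0.5837, 0.0098] None
```

To row units: -0.56 m / 0.8 = -0.7, -0.504 m / 0.8 = -0.63.

>>> {"fn": "send_rows", "kwargs": {
  "plan": [
    [-0.3,[0.0375,-0.0675,0],[0,0,0]],
    [-0.3,[0.0725,-0.135,0],[0,0,0]],
    [-0.3,[0.1075,-0.2025,0],[0,0,0]],
    [-0.3,[0.1438,-0.27,0],[0,0,0]],
    [-0.3,[0.1788,-0.3375,0],[0,0,0]],
    [-0.3,[0.2038,-0.41,0],[0,0,0]],
    [-0.3,[0.2288,-0.4825,0],[0,0,0]],
    [-0.3,[0.2538,-0.5563,0],[0,0,0]],
    [-0.3,[0.2788,-0.63,0],[0,0,0]],
    [-0.3,[0.3,-0.7,0],[0,0,0]]
  ]
}}

```text
clock: 2.6
ee_pos: [0.4879, 0.2179, 0.4199]
orientation: [-3.038, -0.613, 0.016]
wrist_force: [-0.7, 0.0, -0.2]
finger_gap: 0.0301
finger_force: 0.0
```

Run:
```python
from h import *
R,_,_=R_of(-78,35,-1); d=np.array([.208,-.978]);c=np.array([.4815,.259])-.10*d
for h in(.35,.2): mv(tcp(*c,h,-78,35),R)
print(env.observe()["q"].round(2),env.observe()["ee_pos"])
```

```text
[0.0327, -0.1554, 0.0674] [-26.3, -30.8, -76.0]
[0.033, -0.1489, 0.2172] [-26.3, -30.8, -76.0]
[0.4  0.27 0.46 1.76 0.04 3.14] [0.48792249 0.21789108 0.41988331]
```

To row units: -0.155 m / 0.8 = -0.1938, 0.05 m / 0.8 = 0.0625, -76 degrees / 120 = -0.6333.

>>> {"fn": "send_rows", "kwargs": {
  "plan": [
    [-0.3,[0.0125,-0.05,0],[-0.025,-0.0292,-0.0667]],
    [-0.3,[0.025,-0.1,0],[-0.05,-0.0583,-0.1417]],
    [-0.3,[0.0375,-0.15,0.025],[-0.075,-0.0875,-0.2167]],
    [-0.3,[0.0413,-0.1938,0.0375],[-0.1,-0.1167,-0.2917]],
    [-0.3,[0.0413,-0.1938,0.05],[-0.125,-0.1458,-0.3625]],
    [-0.3,[0.0413,-0.1938,0.0625],[-0.15,-0.175,-0.4333]],
    [-0.3,[0.0413,-0.1938,0.0838],[-0.175,-0.2042,-0.5083]],
    [-0.3,[0.0413,-0.1938,0.0838],[-0.2,-0.2333,-0.5792]],
    [-0.3,[0.0413,-0.1938,0.0838],[-0.2192,-0.2567,-0.6333]],
    [-0.3,[0.0413,-0.1938,0.0838],[-0.2192,-0.2567,-0.6333]]
  ]
}}

```text
clock: 3.85
ee_pos: [0.4565, 0.3761, 0.3591]
orientation: [1.647, 2.035, -0.521]
wrist_force: [0.0, 0.2, -0.1]
finger_gap: 0.0297
finger_force: 0.0
```

Run:
```python
from h import *
R,_,_=R_of(-78,35,-1); d=np.array([.208,-.978]);c=np.array([.4815,.259])-.10*d
for h in(.2,.06): mv(tcp(*c,h,-78,35),R)
print(env.observe()["q"].round(2),env.observe()["ee_pos"])
```

```text
[0.0862, 0.0002, 0.1226] [-0.0, 0.1, 0.0]
[0.1667, 0.0002, 0.2372] [-0.0, 0.1, 0.0]
[ 0.91  0.66  0.79  2.12 -0.46  2.37] [0.45648756 0.37611237 0.35914362]
```

To row units: 0.237 m / 0.8 = 0.2963, 0.06 m / 0.8 = 0.075.

>>> {"fn": "send_rows", "kwargs": {
  "plan": [
    [-0.3,[0.0375,0,0.0525],[0,0,0]],
    [-0.3,[0.075,0,0.1063],[0,0,0]],
    [-0.3,[0.1125,0,0.16],[0,0,0]],
    [-0.3,[0.15,0,0.2125],[0,0,0]],
    [-0.3,[0.1813,0,0.2575],[0,0,0]],
    [-0.3,[0.2088,0,0.2963],[0,0,0]],
    [-0.3,[0.2088,0,0.2963],[0,0,0]],
    [-0.3,[0.2088,0,0.2963],[0,0,0]]
  ]
}}

```text
clock: 4.85
ee_pos: [0.457, 0.3775, 0.0714]
orientation: [1.649, 2.034, -0.517]
wrist_force: [-0.2, 0.2, 0.1]
finger_gap: 0.0299
finger_force: 0.0
```

Run:
```python
from h import *
import cv2
R,F,z=R_of(-78,35,-1); d=np.array([.208,-.978]);c=np.array([.4815,.259])-.10*d
mv(tcp(*c,.017,-78,35),R)
o=env.observe();print(o["q"].round(2),o["ee_pos"])
a=o["ee_pos"]+.019*z
print("tip centre",a,proj("side",a),"TCP",proj("side",o["ee_pos"]),proj("top",a))
im=vision.get_image("side")[60:210,210:410];im2=vision.get_image("top")[150:300,90:290]
cv2.imwrite("pics/d0.png",np.vstack([cv2.resize(i,(400,300),interpolation=cv2.INTER_CUBIC) for i in(im,im2)]))
```

```text
[0.0249, -0.0007, 0.0376] [0.1, -0.0, -0.1]
[ 0.91  0.75  0.21  1.45 -0.46  2.37] [0.45695209 0.37752874 0.07138697]
tip centre [0.4592179  0.36686894 0.05582309] [288.5 144.3] TCP [287.3 138.9] [154.8 230.4]
```

View pics/d0.png

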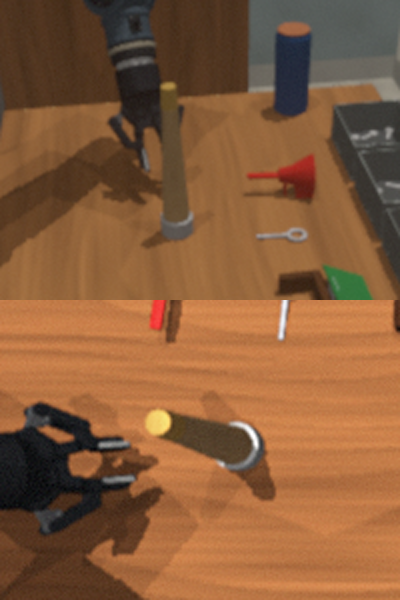

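The crop shows the fingertips at top (155,222) and (156,240). That agrees with the predicted tip centre (155,230), and they point at the collar. Next I'll lower the hand and close in.

To row units: 0.071 m / 0.8 = 0.0888, 0.037 m / 0.8 = 0.0463.

>>> {"fn": "send_rows", "kwargs": {
  "plan": [
    [-0.3,[0.015,0,0.0225],[0,0,0]],
    [-0.3,[0.0313,0,0.0463],[0,0,0]],
    [-0.3,[0.0313,0,0.0463],[0,0,0]],
    [-0.3,[0.01,0,0.0613],[0,0,0]],
    [-0.3,[-0.01,0,0.075],[0,0,0]],
    [-0.3,[-0.025,0,0.0863],[0,0,0]],
    [-0.3,[-0.03,0,0.0888],[0,0,0]],
    [-0.3,[-0.03,0,0.0888],[0,0,0]]
  ]
}}

```text
clock: 5.95
ee_pos: [0.4689, 0.3189, 0.0261]
orientation: [1.646, 2.036, -0.517]
wrist_force: [0.2, 0.4, -0.8]
finger_gap: 0.0297
finger_force: 0.0
```

Run:
```python
from h import *
R,F,z=R_of(-78,35,-1)
a=np.array([.4815,.259])
print("tip corner",env.observe()["ee_pos"]+.019*z+.011*F)
d=np.array([.208,-.978])
for k in (.0224,-.0376,-.1,-.211):mv(tcp(*(a-k*d),.017,-78,35),R)
```

```text
tip corner [0.47305473 0.29941054 0.01680708]
[-0.0156, -0.0002, 0.0107] [0.1, -0.0, 0.0]
[-0.0647, -0.0003, 0.0451] [0.1, -0.0, 0.0]
[-0.1158, -0.0004, 0.0809] [0.1, -0.0, 0.0]
[-0.2068, -0.0006, 0.1445] [0.1, -0.0, 0.0]
```

To row units: -0.035 m / 0.8 = -0.0438, -0.019 m / 0.8 = -0.0238.

>>> {"fn": "send_rows", "kwargs": {
  "plan": [
    [-0.3,[-0.0063,0,0.0044],[0,0,0]],
    [-0.3,[-0.0125,0,0.0088],[0,0,0]],
    [-0.3,[-0.0163,0,0.0113],[0,0,0]],
    [-0.3,[-0.02,0,0.0138],[0,0,0]],
    [-0.3,[-0.0238,0,0.0163],[0,0,0]],
    [-0.3,[-0.0275,0,0.0193],[0,0,0]],
    [-0.3,[-0.0325,0,0.0225],[0,0,0]],
    [-0.3,[-0.0375,0,0.0263],[0,0,0]],
    [-0.3,[-0.0413,0,0.0289],[0,0,0]],
    [-0.3,[-0.0438,0,0.0306],[0,0,0]]
  ]
}}

```text
clock: 7.2
ee_pos: [0.4777, 0.2766, 0.0256]
orientation: [1.646, 2.036, -0.519]
wrist_force: [-0.1, 2.8, 0.9]
finger_gap: 0.0298
finger_force: 1.4
```

Run:
```python
from h import *
import cv2
R,F,z=R_of(-78,35,-1)
print("tip corner",env.observe()["ee_pos"]+.019*z+.011*F)
im=vision.get_image("side")[60:210,210:410];im2=vision.get_image("top")[150:300,110:310]
cv2.imwrite("pics/e0.png",np.hstack([cv2.resize(i,(400,300),interpolation=cv2.INTER_CUBIC) for i in(im,im2)]))
```

```text
tip corner [0.4818056  0.2571227  0.01631206]
```

View pics/e0.png

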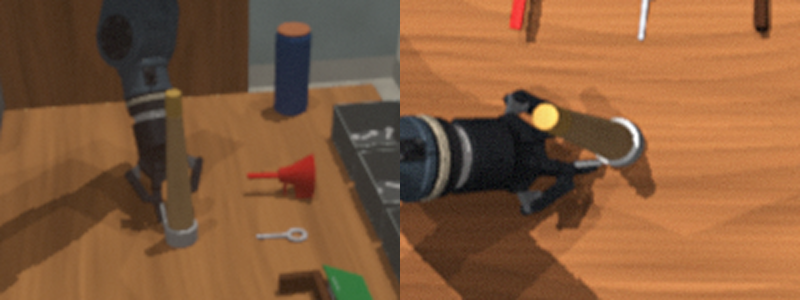

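The leg is upright on the fingertips and moving, with its collar's right edge at top (230,221). The push force is about 3 N, so I'll continue.

>>> {"fn": "send_rows", "kwargs": {
  "plan": [
    [-0.3,[-0.005,0,0.0035],[0,0,0]],
    [-0.3,[-0.0113,0,0.0078],[0,0,0]],
    [-0.3,[-0.0188,0,0.0129],[0,0,0]],
    [-0.3,[-0.0263,0,0.018],[0,0,0]],
    [-0.3,[-0.0338,0,0.0231],[0,0,0]],
    [-0.3,[-0.0413,0,0.0284],[0,0,0]],
    [-0.3,[-0.0488,0,0.0335],[0,0,0]],
    [-0.3,[-0.0563,0,0.0386],[0,0,0]],
    [-0.3,[-0.0625,0,0.043],[0,0,0]],
    [-0.3,[-0.0688,0,0.0473],[0,0,0]]
  ]
}}

```text
clock: 8.55
ee_pos: [0.4917, 0.2113, 0.0261]
orientation: [1.645, 2.036, -0.519]
wrist_force: [-0.9, 1.4, -1.7]
finger_gap: 0.0299
finger_force: 1.0
```

To row units: -0.055 m / 0.8 = -0.0688, -0.053 m / 0.8 = -0.0663.

>>> {"fn": "send_rows", "kwargs": {
  "plan": [
    [-0.3,[-0.0075,0,0.0051],[0,0,0]],
    [-0.3,[-0.015,0,0.0104],[0,0,0]],
    [-0.3,[-0.0225,0,0.0155],[0,0,0]],
    [-0.3,[-0.03,0,0.0208],[0,0,0]],
    [-0.3,[-0.0375,0,0.0259],[0,0,0]],
    [-0.3,[-0.045,0,0.0311],[0,0,0]],
    [-0.3,[-0.0525,0,0.0363],[0,0,0]],
    [-0.3,[-0.06,0,0.0415],[0,0,0]],
    [-0.3,[-0.0663,0,0.0459],[0,0,0]],
    [-0.3,[-0.0688,0,0.0475],[0,0,0]]
  ]
}}

```text
clock: 9.8
ee_pos: [0.5057, 0.1458, 0.0266]
orientation: [1.646, 2.036, -0.519]
wrist_force: [-0.8, 1.2, -1.6]
finger_gap: 0.0298
finger_force: 1.0
```

Run:
```python
from h import *
import cv2
R,F,z=R_of(-78,35,-1); o=env.observe()
print("tip corner",o["ee_pos"]+.019*z+.011*F,o["q"].round(2),o["wrist_force"].round(1))
im=vision.get_image("side")[100:300,220:420];im2=vision.get_image("top")[110:310,180:380]
cv2.imwrite("pics/f0.png",np.hstack([cv2.resize(i,(400,400),interpolation=cv2.INTER_CUBIC) for i in(im,im2)]))
```

```text
tip corner [0.50984099 0.12634954 0.01738163] [ 0.58  0.58 -0.26  0.98 -0.57  2.01] [-0.8  1.2 -1.6]
```

View pics/f0.png

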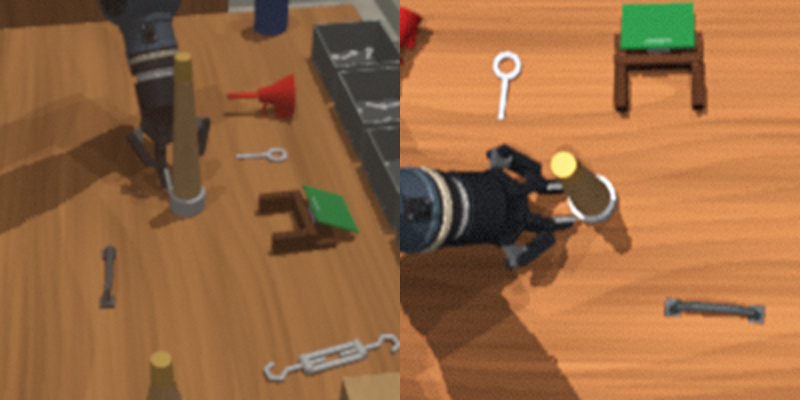

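The leg is upright with its collar centre at about top (276,208), seated in the cradle.

Run:
```python
from h import *
print(pt("top",276,208.3,.03), "ferrule",pt("top",180+164/2-.25,110+165/2-.25,.26),pt("side",220+182/2-.25,100+58/2-.25,.26))
R,F,z=R_of(-78,35,-1); d=np.array([.208,-.978])
for L in [(.53,.031)]: mv(tcp(*(np.array(L)-.0224*d),.017,-78,35),R)
```

```text
[0.5133 0.106  0.03  ] ferrule [0.5133 0.1022 0.26  ] [0.5135 0.0958 0.26  ]
[-0.0613, -0.0002, 0.0435] [0.1, 0.0, 0.1]
```

To row units: -0.061 m / 0.8 = -0.0763, 0.0224 m / 0.8 = 0.028.

>>> {"fn": "send_rows", "kwargs": {
  "plan": [
    [-0.3,[-0.0063,0,0.0044],[0,0,0]],
    [-0.3,[-0.0138,0,0.0096],[0,0,0]],
    [-0.3,[-0.0225,0,0.0158],[0,0,0]],
    [-0.3,[-0.0313,0,0.0219],[0,0,0]],
    [-0.3,[-0.04,0,0.028],[0,0,0]],
    [-0.3,[-0.0488,0,0.0341],[0,0,0]],
    [-0.3,[-0.0575,0,0.0403],[0,0,0]],
    [-0.3,[-0.0663,0,0.0464],[0,0,0]],
    [-0.3,[-0.0738,0,0.0519],[0,0,0]],
    [-0.3,[-0.0763,0,0.0538],[0,0,0]]
  ]
}}

```text
clock: 11.15
ee_pos: [0.5214, 0.0728, 0.0265]
orientation: [1.646, 2.036, -0.519]
wrist_force: [-1.4, 2.3, -0.3]
finger_gap: 0.0297
finger_force: 1.5
```

To row units: 0.065 m / 0.8 = 0.0813, 0.05 m / 0.8 = 0.0625.

>>> {"fn": "send_rows", "kwargs": {
  "plan": [
    [-0.3,[0,0,0],[0,0,0]],
    [-0.3,[0.0125,0,-0.0088],[0,0,0]],
    [-0.3,[0.0375,0,-0.0263],[0,0,0]],
    [-0.3,[0.0625,0,-0.0438],[0,0,0]],
    [-0.3,[0.0813,0,-0.0563],[0,0,0]],
    [-0.3,[0.0813,0,-0.0563],[0,0,0]]
  ]
}}

```text
clock: 11.9
ee_pos: [0.5047, 0.1521, 0.0257]
orientation: [1.643, 2.037, -0.518]
wrist_force: [-0.3, 0.6, 0.0]
finger_gap: 0.0298
finger_force: 0.0
```

Run:
```python
from h import *
import cv2
im=vision.get_image("side")[100:300,220:420];im2=vision.get_image("top")[110:260,230:380]
cv2.imwrite("pics/g0.png",np.hstack([cv2.resize(im,(400,600)[:1]*2,interpolation=cv2.INTER_CUBIC),cv2.resize(im2,(400,400),interpolation=cv2.INTER_CUBIC)]))
o=env.observe();print(o["ee_pos"],o["q"].round(2))
R,F,z=R_of(1.4,35,-1)
for c in [(.40,.12,.06),(.43,.031,.06)]: mv(tcp(*c,1.4,35),R)
```

```text
[0.50459311 0.15064792 0.02581247] [ 0.59  0.58 -0.25  0.99 -0.56  2.02]
[-0.0284, -0.1283, -0.0332] [-45.5, 0.1, -64.9]
[-0.1048, -0.1177, 0.0204] [-45.5, 0.1, -64.9]
```

View pics/g0.png

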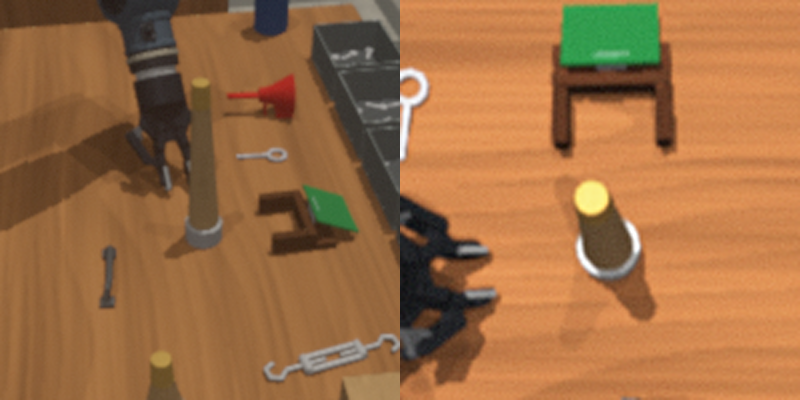

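Run:
```python
from h import *
print(pt("top",308,202.7,.03), "base bottom edge",pt("top",308,110+279/2.667-.3,0))
R,F,z=R_of(1.4,35,-1)
for c in [(.41,.12,.10),(.42,.06,.08)]: mv(tcp(*c,1.4,35),R)
```

```text
[0.5267 0.0337 0.03  ] base bottom edge [0.5034 0.0348 0.    ]
[-0.0531, -0.1185, -0.0647] [-45.5, 0.1, -64.9]
[-0.0914, -0.1213, -0.0134] [-45.5, 0.1, -64.9]
```

To row units: -0.12 m / 0.8 = -0.15, -0.08 m / 0.8 = -0.1, -45.5 degrees / 120 = -0.3792.

>>> {"fn": "send_rows", "kwargs": {
  "plan": [
    [-0.3,[-0.0063,-0.025,-0.0375],[-0.0333,0,-0.05]],
    [-0.3,[-0.025,-0.0625,-0.075],[-0.075,0,-0.1083]],
    [-0.3,[-0.0375,-0.1,-0.0938],[-0.1167,0,-0.1667]],
    [-0.3,[-0.05,-0.1375,-0.0938],[-0.1583,0,-0.225]],
    [-0.3,[-0.05,-0.15,-0.0875],[-0.2,0,-0.2833]],
    [-0.3,[-0.05,-0.15,-0.0875],[-0.2417,0,-0.3417]],
    [-0.3,[-0.05,-0.15,-0.0875],[-0.2833,0,-0.4]],
    [-0.3,[-0.05,-0.15,-0.0875],[-0.325,0,-0.4583]],
    [-0.3,[-0.05,-0.15,-0.0875],[-0.3792,0,-0.5417]],
    [-0.3,[-0.05,-0.15,-0.0875],[-0.3792,0,-0.5417]]
  ]
}}

```text
clock: 13.25
ee_pos: [0.385, 0.1305, 0.106]
orientation: [-0.028, 2.53, 0.008]
wrist_force: [0.4, 0.3, -0.2]
finger_gap: 0.0302
finger_force: 0.0
```

Run:
```python
from h import *
o=env.observe();print(o["ee_pos"],o["q"].round(2))
R,F,z=R_of(1.4,35,-1)
for c in [(.43,.031,.08),(.465,.031,.017),(.5075,.031,.017)]: mv(tcp(*c,1.4,35),R)
```

```text
[0.38503671 0.13054375 0.10599064] [ 0.52 -0.13 -1.06  0.09 -0.28  0.42]
[-0.0091, -0.1005, 0.0269] [-0.1, 0.0, -0.1]
[-0.0015, -0.1013, 0.0985] [-0.1, 0.0, -0.1]
[-0.0363, -0.1022, 0.1229] [-0.1, 0.0, -0.1]
```

Run:
```python
from h import *
R,F,z=R_of(0.5,30,-1)
for c in [(.46,.032,.08),(.475,.032,.04)]: mv(tcp(*c,.5,30),R)
```

```text
[-0.0354, -0.0999, 0.0432] [0.4, 5.0, 0.7]
[-0.0247, -0.1002, 0.0846] [0.4, 5.0, 0.7]
```

To row units: -0.1 m / 0.8 = -0.125, -0.08 m / 0.8 = -0.1, 5 degrees / 120 = 0.0417.

>>> {"fn": "send_rows", "kwargs": {
  "plan": [
    [-0.3,[-0.0125,-0.0313,0.0125],[0,0.0167,0]],
    [-0.3,[-0.025,-0.0625,0.025],[0.0033,0.0417,0.0058]],
    [-0.3,[-0.0375,-0.1,0.0438],[0.0033,0.0417,0.0058]],
    [-0.3,[-0.0438,-0.125,0.0538],[0.0033,0.0417,0.0058]],
    [-0.3,[-0.0438,-0.125,0.0538],[0.0033,0.0417,0.0058]],
    [-0.3,[-0.0438,-0.125,0.0538],[0.0033,0.0417,0.0058]]
  ]
}}

```text
clock: 14.0
ee_pos: [0.4415, 0.034, 0.0908]
orientation: [-0.011, 2.619, 0.004]
wrist_force: [-0.9, 0.5, 1.0]
finger_gap: 0.0305
finger_force: 0.0
```

Run:
```python
from h import *
o=env.observe();print(o["ee_pos"],o["q"].round(2))
R,F,z=R_of(0.5,30,-1)
for c in [(.475,.032,.04),(.485,.032,.017),(.506,.032,.017),(.6135,.031,.017)]: mv(tcp(*c,.5,30),R)
```

```text
[0.44149727 0.03404288 0.090833  ] [ 0.11 -0.04 -0.98  0.11 -0.05  0.09]
[0.0074, -0.0024, 0.0418] [0.0, -0.0, -0.0]
[0.0102, -0.0025, 0.0667] [0.0, -0.0, -0.0]
[-0.008, -0.0026, 0.0772] [0.0, -0.0, -0.0]
[-0.1011, -0.0045, 0.1309] [0.0, -0.0, -0.0]
```

To row units: 0.067 m / 0.8 = 0.0838, 0.004 m / 0.8 = 0.005.

>>> {"fn": "send_rows", "kwargs": {
  "plan": [
    [-0.3,[0.005,-0.0013,0.025],[0,0,0]],
    [-0.3,[0.0088,-0.003,0.0525],[0,0,0]],
    [-0.3,[0.0113,-0.0031,0.0688],[0,0,0]],
    [-0.3,[0.0125,-0.0031,0.0838],[0,0,0]],
    [-0.3,[0.0125,-0.0031,0.0838],[0,0,0]],
    [-0.3,[0.0125,-0.0031,0.0838],[0,0,0]]
  ]
}}

```text
clock: 14.75
ee_pos: [0.4664, 0.0323, 0.0283]
orientation: [-0.015, 2.617, 0.004]
wrist_force: [0.3, -0.1, 0.2]
finger_gap: 0.0297
finger_force: 0.0
```

Run:
```python
from h import *
import cv2
o=env.observe()
R,F,z=R_of(0.5,30,-1);print(o["ee_pos"]+.019*z+.011*F,o["q"].round(2))
for c in [(.506,.032,.017),(.55,.032,.017),(.6135,.031,.017)]: mv(tcp(*c,.5,30),R)
```

```text
[0.48543278 0.03251274 0.01736601] [ 0.09  0.16 -1.05 -0.16 -0.04  0.07]
[-0.0176, -0.0008, 0.0106] [0.1, 0.0, 0.1]
[-0.0557, -0.0013, 0.0326] [0.1, 0.0, 0.1]
[-0.1107, -0.003, 0.0644] [0.1, 0.0, 0.1]
```

To row units: -0.054 m / 0.8 = -0.0675, -0.032 m / 0.8 = -0.04.

>>> {"fn": "send_rows", "kwargs": {
  "plan": [
    [-0.3,[-0.0088,0,0.005],[0,0,0]],
    [-0.3,[-0.0175,0,0.01],[0,0,0]],
    [-0.3,[-0.0225,0,0.013],[0,0,0]],
    [-0.3,[-0.0275,0,0.0159],[0,0,0]],
    [-0.3,[-0.0325,0,0.0188],[0,0,0]],
    [-0.3,[-0.04,0,0.0231],[0,0,0]],
    [-0.3,[-0.0475,0,0.0275],[0,0,0]],
    [-0.3,[-0.055,0,0.0318],[0,0,0]],
    [-0.3,[-0.0625,0,0.0361],[0,0,0]],
    [-0.3,[-0.0675,0,0.039],[0,0,0]]
  ]
}}

```text
clock: 16.0
ee_pos: [0.5295, 0.0325, 0.028]
orientation: [-0.015, 2.617, 0.004]
wrist_force: [-1.7, -0.1, -1.7]
finger_gap: 0.0299
finger_force: 1.2
```

Run:
```python
from h import *
import cv2
o=env.observe()
R,F,z=R_of(0.5,30,-1);print(o["ee_pos"]+.019*z+.011*F,o["q"].round(2))
im=vision.get_image("side")[100:250,270:420];im2=vision.get_image("top")[100:250,230:380]
cv2.imwrite("pics/i0.png",np.hstack([cv2.resize(i,(400,400),interpolation=cv2.INTER_CUBIC) for i in (im,im2)]))
for c in [(.6135,.032,.017)]: mv(tcp(*c,.5,30),R)
```

```text
[0.54848405 0.03267203 0.01704722] [ 0.08  0.24 -0.92 -0.11 -0.03  0.06]
[-0.0558, -0.0015, 0.0327] [0.1, 0.1, 0.1]
```

View pics/i0.png

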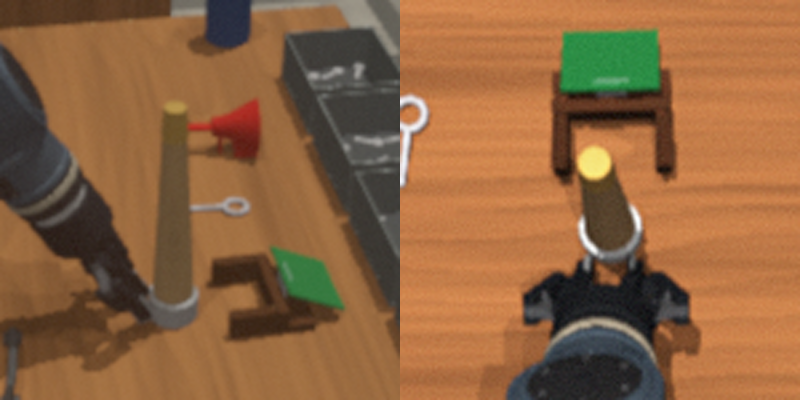

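The leg is upright in the cradle (collar centre x≈610 in the right crop), lined up with the dock's midline (x≈613). I'll push it in.

To row units: -0.052 m / 0.8 = -0.065, -0.002 m / 0.8 = -0.0025.

>>> {"fn": "send_rows", "kwargs": {
  "plan": [
    [-0.3,[-0.005,0,0.0029],[0,0,0]],
    [-0.3,[-0.0113,-0.0006,0.0065],[0,0,0]],
    [-0.3,[-0.0188,-0.0013,0.0109],[0,0,0]],
    [-0.3,[-0.0263,-0.0013,0.0151],[0,0,0]],
    [-0.3,[-0.0338,-0.0019,0.0195],[0,0,0]],
    [-0.3,[-0.0413,-0.0025,0.0238],[0,0,0]],
    [-0.3,[-0.0488,-0.0025,0.0281],[0,0,0]],
    [-0.3,[-0.0563,-0.0025,0.0325],[0,0,0]],
    [-0.3,[-0.0625,-0.0025,0.0361],[0,0,0]],
    [-0.3,[-0.065,-0.0025,0.0375],[0,0,0]]
  ]
}}

```text
clock: 17.35
ee_pos: [0.5894, 0.0312, 0.0282]
orientation: [-0.015, 2.617, 0.004]
wrist_force: [-2.6, 1.8, -0.2]
finger_gap: 0.0301
finger_force: 1.3
```

Run:
```python
from h import *
o=env.observe()
R,F,z=R_of(0.5,30,-1);print(o["ee_pos"]+.019*z+.011*F,o["q"].round(2),o["wrist_force"].round(1))
```

```text
[0.60847251 0.03140074 0.0171962 ] [ 0.07  0.31 -0.79 -0.06 -0.03  0.05] [-2.6  1.8 -0.2]
```

Roughly 12 mm remain. I'll finish in small steps and watch the force.

>>> {"fn": "send_rows", "kwargs": {
  "plan": [
    [-0.3,[-0.0038,0,0.0021],[0,0,0]],
    [-0.3,[-0.0063,0,0.0036],[0,0,0]],
    [-0.3,[-0.0088,0,0.005],[0,0,0]],
    [-0.3,[-0.01,0,0.0058],[0,0,0]],
    [-0.3,[-0.01,0,0.0058],[0,0,0]]
  ]
}}

```text
clock: 17.98
ee_pos: [0.5984, 0.0313, 0.0282]
orientation: [-0.015, 2.617, 0.004]
wrist_force: [-1.5, 0.2, -1.0]
finger_gap: 0.0297
finger_force: 0.9
```

To row units: -0.002 m / 0.8 = -0.0025, 0.0012 m / 0.8 = 0.0015.

>>> {"fn": "send_rows", "kwargs": {
  "plan": [
    [-0.3,[-0.0013,0,0.0008],[0,0,0]],
    [-0.3,[-0.0025,0,0.0015],[0,0,0]],
    [-0.3,[-0.0025,0,0.0015],[0,0,0]]
  ]
}}

```text
clock: 18.35
ee_pos: [0.6007, 0.0313, 0.0282]
orientation: [-0.015, 2.617, 0.004]
wrist_force: [-1.6, -0.6, -1.0]
finger_gap: 0.0299
finger_force: 1.0
```

To row units: -0.0015 m / 0.8 = -0.0019, -0.001 m / 0.8 = -0.0013.

>>> {"fn": "send_rows", "kwargs": {
  "plan": [
    [-0.3,[-0.0013,0,0.0008],[0,0,0]],
    [-0.3,[-0.0019,0,0.0011],[0,0,0]],
    [-0.3,[-0.0019,0,0.0011],[0,0,0]]
  ]
}}

```text
clock: 18.73
ee_pos: [0.6024, 0.0314, 0.0281]
orientation: [-0.015, 2.617, 0.004]
wrist_force: [-1.9, 0.4, 0.2]
finger_gap: 0.0299
finger_force: 1.2
```

To row units: -0.0015 m / 0.8 = -0.0019, -0.001 m / 0.8 = -0.0013.

>>> {"fn": "send_rows", "kwargs": {
  "plan": [
    [-0.3,[-0.0013,0,0.0008],[0,0,0]],
    [-0.3,[-0.0019,0,0.0011],[0,0,0]],
    [-0.3,[-0.0019,0,0.0011],[0,0,0]]
  ]
}}

```text
clock: 19.1
ee_pos: [0.6042, 0.0314, 0.0281]
orientation: [-0.015, 2.617, 0.004]
wrist_force: [-1.9, -0.4, 0.4]
finger_gap: 0.0298
finger_force: 1.2
```

To row units: -0.0015 m / 0.8 = -0.0019, -0.001 m / 0.8 = -0.0013.

>>> {"fn": "send_rows", "kwargs": {
  "plan": [
    [-0.3,[-0.0013,0,0.0008],[0,0,0]],
    [-0.3,[-0.0019,0,0.0011],[0,0,0]],
    [-0.3,[-0.0019,0,0.0011],[0,0,0]]
  ]
}}

```text
clock: 19.48
ee_pos: [0.6051, 0.0314, 0.0278]
orientation: [-0.015, 2.618, 0.004]
wrist_force: [-6.8, 0.7, 4.0]
finger_gap: 0.0299
finger_force: 3.4
```

Run:
```python
from h import *
import cv2
im=vision.get_image("side")[140:240,310:410];im2=vision.get_image("top")[100:200,260:360]
cv2.imwrite("pics/j0.png",np.hstack([cv2.resize(i,(400,400),interpolation=cv2.INTER_CUBIC) for i in (im,im2)]))
```

```text
(no output)
```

View pics/j0.png

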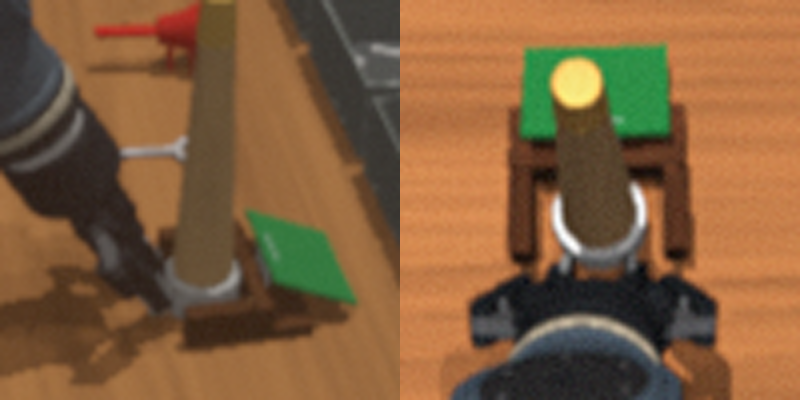

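The force rose to 7 N as the hand stopped advancing. The leg is upright, centred in the dock and against the back wall. I'll give one more small nudge to confirm, then withdraw straight back.

To row units: -0.0008 m / 0.8 = -0.001, 0.0005 m / 0.8 = 0.0006.

>>> {"fn": "send_rows", "kwargs": {
  "plan": [
    [-0.3,[-0.001,0,0.0006],[0,0,0]],
    [-0.3,[-0.001,0,0.0006],[0,0,0]]
  ]
}}

```text
clock: 19.82
ee_pos: [0.6054, 0.0314, 0.0275]
orientation: [-0.015, 2.619, 0.004]
wrist_force: [-10.0, -0.2, 7.5]
finger_gap: 0.0298
finger_force: 5.6
```

To row units: -0.12 m / 0.8 = -0.15, -0.09 m / 0.8 = -0.1125.

>>> {"fn": "send_rows", "kwargs": {
  "plan": [
    [-0.3,[0.0025,0,-0.0015],[0,0,0]],
    [-0.3,[0.0075,0,-0.0044],[0,0,0]],
    [-0.3,[0.02,0,-0.0115],[0,0,0]],
    [-0.3,[0.04,0,-0.0231],[0,0,0]],
    [-0.3,[0.0688,0,-0.04],[0,0,0]],
    [-0.3,[0.0875,0,-0.0625],[0,0,0]],
    [-0.3,[0.0875,0,-0.1125],[0,0,0]],
    [-0.3,[0.075,0,-0.15],[0,0,0]],
    [-0.3,[0.075,0,-0.15],[0,0,0]]
  ]
}}

```text
clock: 20.95
ee_pos: [0.4957, 0.0302, 0.1046]
orientation: [-0.015, 2.612, 0.005]
wrist_force: [0.6, -0.0, 1.0]
finger_gap: 0.0301
finger_force: 0.0
```

Run:
```python
from h import *
import cv2
print(env.observe()["q"].round(2))
im=vision.get_image("side")[140:240,310:410];im2=vision.get_image("top")[100:200,260:360]
cv2.imwrite("pics/k0.png",np.hstack([cv2.resize(i,(400,400),interpolation=cv2.INTER_CUBIC) for i in (im,im2)]))
```

```text
[ 0.08  0.03 -0.87  0.14 -0.03  0.06]
```

View pics/k0.png

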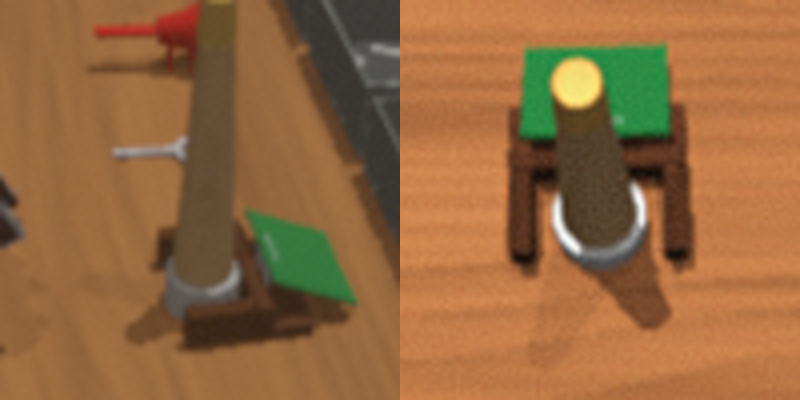

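The leg stands upright in the dock and the hand is clear. A quick numeric check of the collar's front edge, which should be at x≈0.616, before handing in.

Run:
```python
from h import *
print(pt("top",260+199/4-.4,100+269/4-.4,0), [pt("top",260+(u-400)/4-.4,100+217/4-.4,.03) for u in(553,647)],"fer",pt("top",260+177/4-.4,100+82/4-.4,.26))
```

```text
[0.6165 0.0333 0.    ] [array([0.6402, 0.0588, 0.03  ]), array([0.6406, 0.0046, 0.03  ])] fer [0.6426 0.0319 0.26  ]
```

```bash
python3 -c "
from bench import job
print(job.close_job())"
```

```text
the job is handed in; nothing more can be done
None
```

The tall leg stands upright in the dock with its base against the back wall, the hand is drawn clear, nothing else was touched, and the job was handed in at about 21 s.

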